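# Hold the check standard against the photometer's stop

## Robot

A 7-joint arm with a two-finger parallel gripper is mounted at the origin on the work surface. World frame = base frame: x ahead of the robot, y to its left, z up, the work surface at z = 0. Lengths are in m, angles in rad, forces in N, time in s.
With the tool pointing down it reaches from about 0.35 to 0.9 m from the base axis. Payload 8.1 kg.
Tool frame: the origin (TCP) lies on the centre line of the jaws, within the pads' length; the fingertips stand arm.tip_extent ahead of it and the grasp point (between the pads) lies 3 mm ahead of it (arm.tip_extent is the distance from the TCP to the fingertips, in m); y points along the fingers, z is the direction in which the jaws open and shut, and the axes are right-handed (so a half turn about y gives the same grasp; the last joint's range is limited). The gripper opens to 92 mm and grips with 3 to 60 N. Pads are 19 mm wide; open, the fingers measure 130 mm over their backs; the gripper's body (75 mm by 190 mm) begins 47 mm behind the grasp point.
Start: joints at [-1.375, 0.434, 0.025, 1.573, -0.012, 1.134, -0.075], TCP at [0.184, 0.597, 0.249] pointing down, gripper open.
Joint ranges: [-2.62, 2.62], [-0.44, 2.09], [-1.27, 1.32], [0.08, 2.57], [-1.32, 4.46], [0.12, 2], [-2.74, 2.74]. Speed limits (rad/s): [2.22, 2.22, 3.01, 3.01, 3.14, 3.14, 3.14].

## Interface

Orientations are given as a rotation vector (axis times angle).
In Python, from cell import observe, get_image, sign_off, boxes_of, place_of, arm gives the robot as it stands.
- The arm moves only by the tool arm_command, never from a script. Its argument "plan" is a list of rows, each a list of 2 entries, a list of its own where there are three numbers: the shift along the tool's x, y, z in m, then the turn, a rotation vector about the tool's x, y, z in degrees. In form: [[[tx, ty, tz], [ax, ay, az]], ...]. A call has 1 to 5 rows; each row is the pose to reach, as a shift and turn from the pose commanded when the call began, along the tool's axes at that moment; what a row does not reach only later rows make up. A row lasts 1/10 s, in which the tool goes at most 50 mm and 8.59 degrees, less where a joint would pass 70% of its speed; a pose out of reach is approached as far as the arm can. A call with a gripper value outside its range is refused whole. "fingers" is the closure, from -1 (fully open) to 1 (shut), set as the call begins (left out, the last holds). The fingers move at their own pace and stop on an object; "squeeze" is the grip in N (left out, the last holds). Time passes only in rows, so rows that repeat a pose let the fingers close. It gives the time, the measured TCP pose, the force and the opening at its end, in the units of the state.
- observe(): the state, without advancing time (a new reading comes with each control period).
- get_image(name): name is "scene" or "top" or "wrist"; returns a dict with "color" (400x640x3 uint8, red, green, blue), "camera_matrix" (3x3 intrinsics, pixels), "world_to_cam" (4x4, takes a point from world to camera coordinates); the wrist camera has in their place "mount" (4x4, takes a point from camera to tool coordinates, whose origin is the TCP and whose axes are the tool frame's). Camera axes: x right, y up, looking along -z (the intrinsics and any distortion apply to the point x, -y, -z); pixel columns grow to the right and rows downward; lengths in m; the calibration is good to about 2 mm. A picture is of the moment at which its call begins: read the wrist's pose just before it. There is no depth.
- sign_off(): hands the job in, once; it reports no verdict.
Trained networks look in a picture, given as the dict that the camera call returned (one of the last four; its "shot" number tells which), for a name from the list of things; names that differ only in an ending like _2 or _b are one class to them, and where a whole thing is asked for, a point or a joint stands for the part that bears it (a point fixed in the world has none). Each returns a list of dicts, best first, with "confidence" (0 to 1); they miss things now and then, are a little off and sometimes report something else, mostly with a low value. They report only what shows in the picture. A call takes as long as a camera call.
- boxes_of(picture, thing): "point" ([column, row] in pixels, amid what is visible of it).
- place_of(picture, thing): "point" ([column, row] in pixels: a listed point, or the origin of a listed thing).
The state is a dict: "clock": time; "joints": joint angles; "dq": joint speeds; "joint_efforts": joint torques, N m; "position": TCP position; "ee_rot": TCP orientation; "force": force on the tool from outside, world axes, zero at the start; "ft_torque": the same for the moment, N m; "width": opening from 0.0 (shut) to 1.0 (fully open).
Only numpy, scipy, OpenCV 4.12 (cv2) and the standard library are available. Lean on these libraries where they do the work, as an engineer would, in place of code of your own. Each camera call takes 0.05 s, during which the arm holds its last target.

## Task

Take the orange-capped glass check standard out of the rack and stand it upright on the floor of the photometer's open channel, clear of the brass plunger. Then slide it along the channel against the sprung plunger until it meets the two red hard stops, pressing without ramming it, and finish while still gripping it and holding it pressed there for the reading. Leave the other standards in the rack and the other glassware and containers where they are.

Things in the scene. Friction and masses are not known exactly. Their poses are not given: they have to be found in the camera images.
- standard_orange_center (a point): The standard to use: upright solid block 26 x 26 x 80 mm, about 130 g, lower 56 mm amber glass, top 24 mm an orange cap of the same width. This point is its centre, 40 mm above its underside; z up, x and y square to its sides, all four alike. It starts in any of the rack's three pockets. Grip it across two opposite sides, in its upper half.
- standard_green_center (a point): Same block in green glass with a green cap; its centre. Stays in the rack.
- standard_blue_center (a point): Same block in blue with a blue cap; its centre. Stays in the rack.
- rack: Fixed white rack, 60 (x) x 230 (y) x 22 mm high; origin at the centre of its underside, on the table. Three square pockets, 29 mm wide, 14 mm deep (floors 8 mm above the table), along its y axis at -75, 0 and +75 mm. The standards' sides are parallel to its axes; lift one straight up to take it out.
- photometer: Fixed white photometer, black base. Origin on the channel centreline, in the plane of the stop faces, at table level; +x along the channel towards the stops (push direction), y across, z up. Channel floor 12 mm above the table, from x = -110 mm to the stops, between rails 32 mm apart, 14 mm high, tops flared, x = -98 to -8 mm. Behind the stops, from x = +45 mm, a housing 175 x 180 mm, 70 mm tall.
- load_spot (a point): Point on the channel floor, on its centreline, 58 mm before the stop plane, where a standard stands clear of the plunger; axes as the photometer.
- stop_foot (a point): Point on the channel floor, on its centreline, in the plane of the hard stops; a standard fully home has its centre 13 mm before it (-x) and 40 mm above it; axes as the photometer.
- stop: The hard stops: two fixed red upright cheeks, either side of the plunger, together 24 mm wide and 50 mm high above the channel floor, facing -x of the photometer. Origin at stop_foot.
- plunger (a joint): Brass plunger, 12 mm diameter, on the channel's centreline 33 mm above the floor. Value in m: 0 fully out (its tip 14 mm before the stop plane), 0.014 pressed flush with the stops. Its spring pushes back with 3 N at the start and 6.5 N when flush, and pushes the standard away again if let go. The stops themselves do not give.
- amber_jar: Amber jar with white cap, 68 mm diameter, 90 mm tall; origin under its centre. Bystander.
- flask_a: Small glass volumetric flask with blue stopper, 68 mm diameter, 150 mm tall; origin under its centre. Bystander.
- flask_b: As flask_a. Bystander.
- wash_bottle: White plastic bottle, 72 mm diameter, 170 mm tall; origin under its centre. Bystander.
- dish: Shut flat white dish, 90 mm diameter, 16 mm tall; origin under its centre. Bystander.
- blue_can: Blue plastic canister, 160 x 100 mm, about 220 mm tall; origin under its centre. Bystander.
- standard_orange: The same standard as a body; origin at the centre of its underside, axes as its centre point.

How it is judged:
On the way, in this order (a step that is already met when the one before it is completed fails the run):
1. the orange-capped standard is lifted clear of its pocket (height (world z) of standard_orange_center above 0.068 m), for 0.1 s.
2. it stands upright on the channel floor, between the guides, clear of the plunger (y of standard_orange_center in the frame of photometer between -0.006 and 0.006 m and z of standard_orange_center in the frame of photometer below 0.057 m and angle between standard_orange_center's own z axis and vertical below 0.09 rad and x of standard_orange_center in the frame of photometer between -0.098 and -0.03 m and value of joint plunger below 0.002 m), for 0.1 s.
At the end, for the whole second after the job is handed in: The standard stands upright (5 deg) on the channel floor (5 mm) between the guides, at rest, gripped and pressed on the red stops with 1 to 40 N, plunger in at least 12.5 of 14 mm; other standards within 15 mm, bystanders within 20 mm of their starts (y of standard_orange_center in the frame of photometer between -0.006 and 0.006 m and z of standard_orange_center in the frame of photometer below 0.057 m and angle between standard_orange_center's own z axis and vertical below 0.09 rad and value of joint plunger above 0.0125 m and contact force between standard_orange and stop between 1 and 40 N and contact force between the fingers and standard_orange above 2 N and linear speed of standard_orange below 0.01 m/s and distance of each of standard_green_center, standard_blue_center from where it was at the start of the episode below 0.015 m and distance of each of amber_jar, flask_a, flask_b, wash_bottle, blue_can, dish from where it was at the start of the episode below 0.02 m); the arm keeps its last pose, push and grip.
It fails at once if another standard is disturbed (distance of any of standard_green_center, standard_blue_center from where it was at the start of the episode above 0.02 m).
It fails at once if a bystander is knocked or shifted (distance of any of amber_jar, flask_a, flask_b, wash_bottle, blue_can, dish from where it was at the start of the episode above 0.03 m).
It fails at once if the standard is tipped over (angle between standard_orange_center's own z axis and vertical above 0.8 rad).
It fails at once if the standard is rammed into the stops (contact force between standard_orange and stop above 70 N).
It also fails if it takes over 48 s, if anything falls off the work surface, if the arm or the gripper's body presses on something with over 40 N, if the wrist force passes 120 N, or if a joint passes its speed limit or range.

## Working session

There is one attempt and no reset: what is moved stays moved. The work goes in short steps, Python scripts to look and compute and a tool call to move; the robot and the scene stay as the last step left them, time stands still between calls to the robot, and variables do not carry over. Pictures are saved under pics/ and viewed, and the job is handed in when it is done.

Besides the shell and the picture viewer there is one more tool, called after "Request:" by a JSON object that holds its "name" and its "arguments". arm_command: Moves the arm, as the interface text tells. Its arguments: {"type":"object","properties":{"plan":{"type":"array","items":{"type":"array"}},"fingers":{"type":"number"},"squeeze":{"type":"number"}},"required":["plan"]}

```bash
mkdir -p pics; ls; cat > h.py <<'E'
import numpy as np,cv2
from cell import observe,get_image,sign_off,boxes_of,place_of,arm
from scipy.spatial.transform import Rotation as R
def save(p,n): cv2.imwrite(f'pics/{n}.png',p['color'][:,:,::-1])
def w2c(p,s=None):
    if 'world_to_cam' in p: return np.array(p['world_to_cam'])
    T=np.eye(4);T[:3,:3]=R.from_rotvec(s['ee_rot']).as_matrix();T[:3,3]=s['position']
    return np.linalg.inv(T@np.array(p['mount']))
def ray(p,px,s=None):
    K=np.array(p['camera_matrix']);M=np.linalg.inv(w2c(p,s))
    d=np.linalg.inv(K)@[px[0],px[1],1]; d=np.array([d[0],-d[1],-d[2]])
    return M[:3,3],M[:3,:3]@d
def atz(p,px,z,s=None):
    o,d=ray(p,px,s); return o+d*(z-o[2])/d[2]
def proj(p,X,s=None):
    c=w2c(p,s)@np.append(X,1); K=np.array(p['camera_matrix']); u=K@[c[0],-c[1],-c[2]]; return u[:2]/u[2]
E
python3 - <<'E'
from h import *
s=observe();print({k:np.round(v,4) for k,v in s.items()}); print(arm, getattr(arm,'tip_extent',None))
for n in ['top','scene','wrist']:
    s=observe();p=get_image(n);save(p,n+'0');print(n,[k for k in p if k!='color'],np.round(p['camera_matrix'],1).tolist())
    for t in ['standard_orange_center','standard_green_center','standard_blue_center','rack','photometer','load_spot','stop_foot','amber_jar','flask_a','wash_bottle','dish','blue_can']:
        z={'standard_orange_center':.048,'standard_green_center':.048,'standard_blue_center':.048,'load_spot':.012,'stop_foot':.012}.get(t,0)
        for r in place_of(p,t)[:2]:
            print(t,round(r['confidence'],2),np.round(r['point'],1),np.round(atz(p,r['point'],z,s),4))
E
```

```text
pics
{'clock': np.float64(0.0), 'joints': array([-1.3746,  0.4352,  0.025 ,  1.5741, -0.0116,  1.134 , -0.0751]), 'dq': array([-0.0011, -0.0009, -0.0018, -0.0014,  0.0021,  0.0004,  0.0004]), 'joint_efforts': array([-2.60000e-03, -6.67860e+01,  9.83500e-01, -3.14462e+01,
       -6.08000e-02,  4.31000e-02,  1.00000e-04]), 'position': array([0.1839, 0.5968, 0.2479]), 'ee_rot': array([-1.5596,  0.2347, -0.2345]), 'force': array([-0.506 , -0.5897,  0.5439]), 'ft_torque': array([-0.018 ,  0.039 , -0.0333]), 'width': np.float64(0.9998)}
<Robot object at 0x7f6405f5fe00> 0.022
top ['camera_matrix', 'world_to_cam', 'shot'] [[395.1, 0.0, 318.2], [0.0, 395.1, 210.9], [0.0, 0.0, 1.0]]
standard_green_center 0.64 [254.3 209.9] [0.5417 0.2227 0.048 ]
standard_blue_center 0.49 [271.3 206.3] [0.5545 0.1548 0.048 ]
rack 0.83 [256.4 212.4] [0.5347 0.2219 0.    ]
rack 0.53 [333.4 156.5] [ 0.7588 -0.0997  0.    ]
photometer 0.6 [360.9 213.8] [ 0.5188 -0.2062  0.    ]
load_spot 0.84 [366.  200.5] [ 0.5719 -0.2274  0.012 ]
load_spot 0.74 [358.6 213.5] [ 0.5196 -0.1956  0.012 ]
stop_foot 0.25 [334.4 15
[... 982 characters left out ...]
0.6] [ 0.5149 -0.1872  0.    ]
load_spot 0.67 [251.2 221.6] [ 0.5651 -0.2087  0.012 ]
stop_foot 0.58 [256.4 210.6] [ 0.5231 -0.196   0.012 ]
amber_jar 0.97 [338.3 281.3] [0.7588 0.0623 0.    ]
amber_jar 0.48 [139.8 198.4] [ 0.4728 -0.5874  0.    ]
flask_a 0.69 [392.9 295.2] [0.7993 0.2174 0.    ]
flask_a 0.61 [282.1 277.8] [ 0.7503 -0.102   0.    ]
wash_bottle 0.82 [475.4 208.2] [0.4943 0.5146 0.    ]
dish 0.78 [438.5 158.6] [0.2836 0.4272 0.    ]
dish 0.21 [363.2 213.6] [0.5212 0.1478 0.    ]
blue_can 0.84 [137.8 198.5] [ 0.4733 -0.5939  0.    ]
wrist ['camera_matrix', 'mount', 'shot'] [[298.3, 0.0, 321.1], [0.0, 298.3, 201.3], [0.0, 0.0, 1.0]]
dish 0.57 [232.3 277.1] [0.2929 0.4297 0.    ]
```

View pics/top0.png

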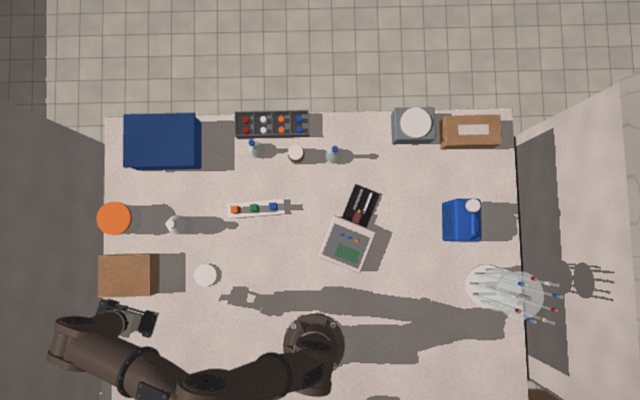

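View pics/scene0.png

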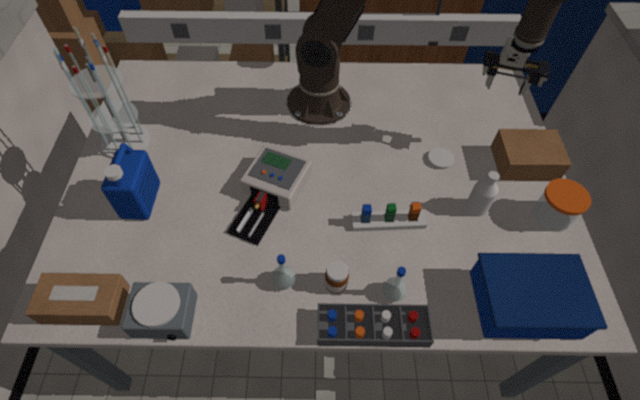

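View pics/wrist0.png

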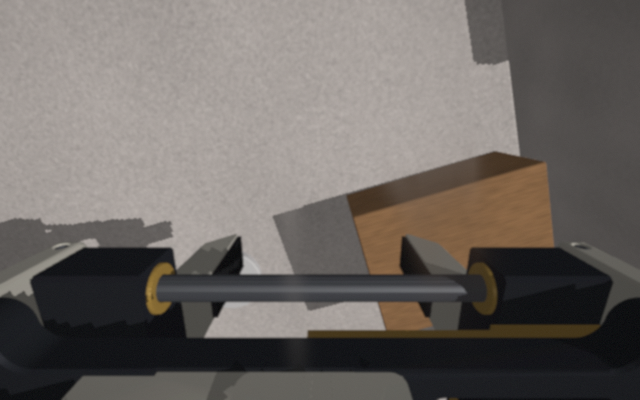

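```bash
python3 - <<'E'
from h import *
s=observe();print(np.round(R.from_rotvec(s['ee_rot']).as_matrix(),3))
p=get_image('wrist');print(np.round(p['mount'],3))
E
```

```text
[[ 0.956  0.     0.294]
 [-0.294  0.     0.956]
 [ 0.    -1.     0.   ]]
[[ 0.    -0.958 -0.287 -0.077]
 [-0.001  0.287 -0.958 -0.136]
 [ 1.     0.    -0.001  0.001]
 [ 0.     0.     0.     1.   ]]
```

The orange standard sits in the +y pocket, at about pixel (235,209) in the top view. The channel opens away from the robot and its push direction runs from about (372,190) to (347,243). I'll move the wrist camera above the rack next.

Request:
{"name": "arm_command", "arguments": {"plan": [[[0.04,0,-0.022],[0,8,0]],[[0.08,0,-0.044],[0,16,0]],[[0.12,0,-0.066],[0,24,0]],[[0.16,0,-0.088],[0,32,0]],[[0.2,0,-0.11],[0,40,0]]], "fingers": -1}}

```text
clock: 2.5
position: [0.3438, 0.4319, 0.249]
ee_rot: [-1.425, 0.781, -0.781]
force: [0.6, 0.6, 0.1]
width: 0.997
```

```bash
cat > rel.py <<'E'
import sys
from h import *
# rel.py x y z yaw(deg of tool z): shift in tool frame (from measured pose) and turn
s=observe();M=R.from_rotvec(s['ee_rot']).as_matrix()
x,y,z,a=map(float,sys.argv[1:5]);a=np.radians(a)
zt=np.array([np.cos(a),np.sin(a),0]);yt=np.array([0,0,-1.]);G=np.c_[np.cross(yt,zt),yt,zt]
print('pos',np.round(s['position'],4),'yaw',np.degrees(np.arctan2(M[1,2],M[0,2])).round(2),'t',s['clock'])
print('shift',np.round(M.T@(np.array([x,y,z])-s['position']),4),'turn',np.round(np.degrees(R.from_matrix(M.T@G).as_rotvec()),2))
E
python3 rel.py 0.46 0.27 0.25 0
```

```text
pos [0.3438 0.4319 0.249 ] yaw 32.55 t 2.5
shift [ 0.199  -0.0011  0.0108] turn [-2.000e-02  3.255e+01 -3.000e-02]
```

```bash
python3 rel.py 0.535 0.36 0.25 0
```

```text
pos [0.3438 0.4319 0.249 ] yaw 32.55 t 2.5
shift [ 0.1635 -0.001   0.1225] turn [-2.000e-02  3.255e+01 -3.000e-02]
```

Request:
{"name": "arm_command", "arguments": {"plan": [[[0.034,0,0.025],[0,7,0]],[[0.068,0,0.05],[0,14,0]],[[0.1,0,0.075],[0,21,0]],[[0.134,0,0.1],[0,28,0]],[[0.1635,-0.001,0.1225],[0,32.55,0]]]}}

```text
clock: 3.0
position: [0.5362, 0.3613, 0.2498]
ee_rot: [-1.209, 1.208, -1.209]
force: [0.5, 0.6, -0.1]
width: 1.0
```

```bash
python3 - <<'E'
from h import *
s=observe();p=get_image('wrist');save(p,'w1');np.savez('w1.npz',s=s,p=p)
for t,z in [('standard_orange_center',.048),('standard_green_center',.048),('standard_blue_center',.048),('rack',0)]:
    for r in place_of(p,t)[:2]: print(t,round(r['confidence'],2),np.round(r['point'],1),np.round(atz(p,r['point'],z,s),4))
p=get_image('top');save(p,'t1')
E
```

```text
standard_orange_center 0.85 [328.7 233.2] [0.5468 0.298  0.048 ]
standard_green_center 0.55 [335.4 289.3] [0.556  0.2197 0.048 ]
standard_blue_center 0.48 [334.2 332.9] [0.5553 0.1519 0.048 ]
rack 0.81 [330.8 269.4] [0.5516 0.2215 0.    ]
```

View pics/w1.png

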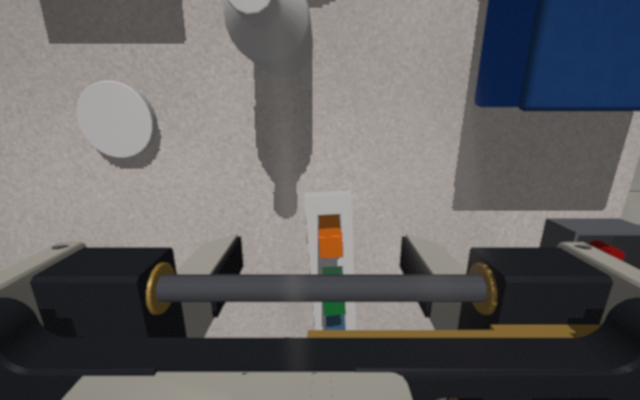

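Request:
{"name": "arm_command", "arguments": {"plan": [[[0.045,0,0.002],[0,0,0]],[[0.09,0,0.004],[0,0,0]],[[0.135,0,0.006],[0,0,0]],[[0.18,0,0.01],[0,0,0]],[[0.22,0,0.012],[0,0,0]]]}}

```text
clock: 3.8
position: [0.5467, 0.1417, 0.2501]
ee_rot: [-1.212, 1.203, -1.203]
force: [0.4, 0.7, -0.2]
width: 0.999
```

```bash
python3 - <<'E'
from h import *
s=observe();p=get_image('wrist');save(p,'w2');np.savez('w2.npz',s=s,p=p)
for t,z in [('standard_orange_center',.048),('standard_green_center',.048),('standard_blue_center',.048),('rack',0)]:
    for r in place_of(p,t)[:1]: print(t,round(r['confidence'],2),np.round(r['point'],1),np.round(atz(p,r['point'],z,s),4))
c=p['color'][60:290,220:420]; cv2.imwrite('pics/w2z.png',cv2.resize(c,None,fx=2.6,fy=2.6,interpolation=cv2.INTER_CUBIC)[:,:,::-1])
E
```

```text
standard_orange_center 0.9 [322.3  30.8] [0.5479 0.2989 0.048 ]
standard_blue_center 0.66 [326.5 176.5] [0.5541 0.149  0.048 ]
rack 0.34 [331.1 175. ] [0.5611 0.1411 0.    ]
```

View pics/w2z.png

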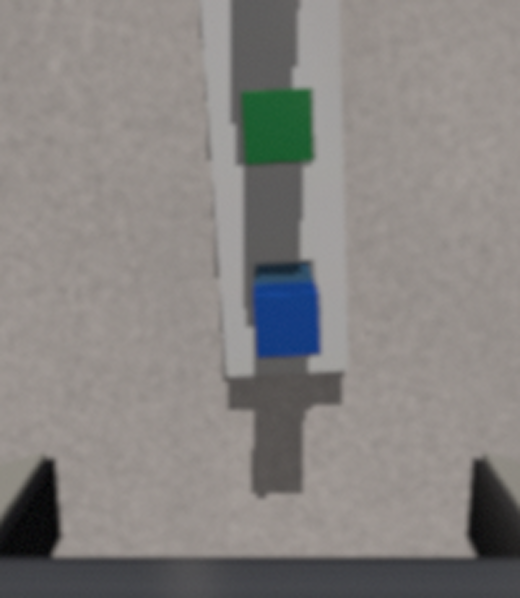

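```bash
python3 - <<'E'
from h import *
d=np.load('w2.npz',allow_pickle=True);s=d['s'].item();p=d['p'].item()
save(p,'w2full')
g=cv2.cvtColor(p['color'],cv2.COLOR_RGB2GRAY).astype(float)
hsv=cv2.cvtColor(p['color'],cv2.COLOR_RGB2HSV)
# per-row rack white edges: bright threshold
L=[];Rr=[]
for r in range(5,200):
    row=cv2.GaussianBlur(g[r:r+1],(5,1),0)[0]
    gx=np.gradient(row)
    l=285+np.argmax(gx[285:315]); q=340+np.argmin(gx[340:365])
    L.append(atz(p,(l,r),.022,s)[:2]);Rr.append(atz(p,(q,r),.022,s)[:2])
for nm,E in(('L',L),('R',Rr)):
    E=np.array(E); y=E[:,1]; m=np.ones(len(y),bool)
    for _ in range(6):
        f=np.polyfit(y[m],E[m,0],1); m=abs(np.polyval(f,y)-E[:,0])<.0025
    print(nm,np.degrees(np.arctan(f[0])).round(2),'x at y=.15,.225,.3',np.round(np.polyval(f,[.15,.225,.3]),4),m.sum())
for nm,(a,b) in {'blue':(105,125),'green':(55,80),'or':(4,18)}.items():
    m=cv2.inRange(hsv,(a,140,60),(b,255,255))[:290]; ys,xs=np.nonzero(m);ok=(xs>280)&(xs<370);ys,xs=ys[ok],xs[ok]
    print(nm,len(xs),xs.min(),xs.max(),ys.min(),ys.max(), np.round(atz(p,((xs.min()+xs.max()+1)/2,(ys.min()+ys.max()+1)/2),.088,s),4))
E
```

```text
L -3.61 x at y=.15,.225,.3 [0.5279 0.5232 0.5184] 167
R -3.55 x at y=.15,.225,.3 [0.5872 0.5825 0.5779] 193
blue 677 318 341 167 196 [0.5569 0.1517 0.088 ]
green 637 314 338 95 121 [0.5524 0.2234 0.088 ]
or 945 308 336 4 42 [0.5479 0.2953 0.088 ]
```

View pics/w2full.png

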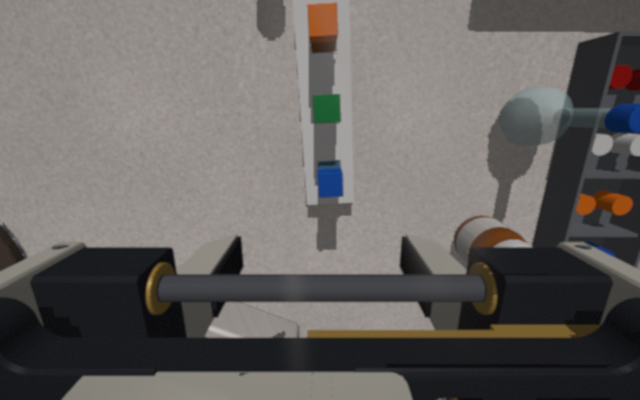

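```bash
python3 rel.py 0.548 0.298 0.20 3.6
```

```text
pos [0.547  0.1442 0.2499] yaw 0.45 t 4.05
shift [-0.1537  0.0502  0.0022] turn [-0.   -3.15 -0.08]
```

Request:
{"name": "arm_command", "arguments": {"plan": [[[-0.045,0.01,0],[0,-1,0]],[[-0.09,0.02,0.001],[0,-2,0]],[[-0.13,0.04,0.002],[0,-3.15,0]],[[-0.154,0.05,0.002],[0,-3.15,0]],[[-0.154,0.05,0.002],[0,-3.15,0]]]}}

```text
clock: 4.55
position: [0.5458, 0.3025, 0.1974]
ee_rot: [-1.243, 1.161, -1.157]
force: [-0.2, -0.4, -0.1]
width: 1.003
```

```bash
python3 - <<'E'
from h import *
s=observe();p=get_image('wrist');save(p,'w3')
hsv=cv2.cvtColor(p['color'],cv2.COLOR_RGB2HSV)
m=cv2.inRange(hsv,(4,140,60),(18,255,255));ys,xs=np.nonzero(m);ok=(xs>250)&(xs<400);print(ok.sum())
for r in place_of(p,'standard_orange_center')[:1]: print(round(r['confidence'],2),r['point'],np.round(atz(p,r['point'],.048,s),4))
for X in [(.548,.298,.088),(.548,.298,.008)]: print(proj(p,X,s))
E
python3 rel.py 0.548 0.298 0.069 3.6
```

```text
1211
0.61 [323.6, 199.1] [0.5492 0.298  0.048 ]
[322.40783631 211.80815032]
[322.32813789 189.1103646 ]
pos [0.5482 0.2971 0.1993] yaw 3.58 t 4.65
shift [-0.001   0.1303 -0.    ] turn [ 0.04 -0.02  0.06]
```

View pics/w3.png

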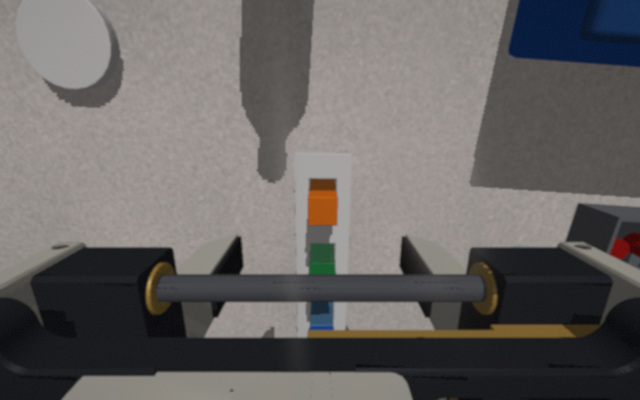

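Request:
{"name": "arm_command", "arguments": {"plan": [[[-0.002,0.035,0],[0,0,0]],[[-0.002,0.07,0],[0,0,0]],[[-0.002,0.1,0],[0,0,0]],[[-0.0025,0.12,0],[0,0,0]],[[-0.0025,0.13,0],[0,0,0]]]}}

```text
clock: 5.15
position: [0.5484, 0.2971, 0.0687]
ee_rot: [-1.238, 1.166, -1.167]
force: [0.5, -0.6, -0.5]
width: 0.998
```

```bash
python3 - <<'E'
from h import *
s=observe();p=get_image('wrist');save(p,'w4')
E
python3 rel.py 0.548 0.2995 0.069 3.6
```

```text
pos [0.5482 0.2972 0.068 ] yaw 3.38 t 5.2
shift [-0.0023 -0.001  -0.0001] turn [ 0.1  -0.22  0.11]
```

View pics/w4.png

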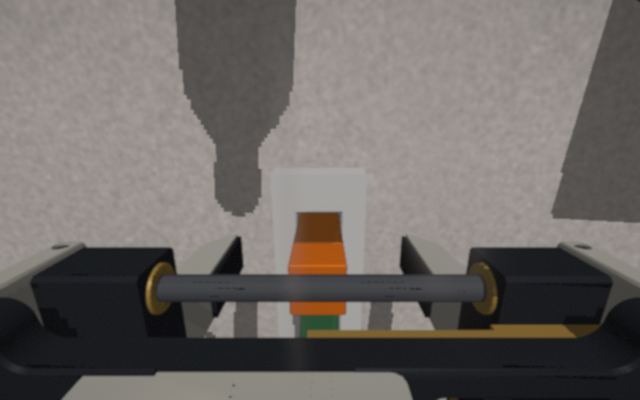

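```bash
python3 - <<'E'
from h import *
s=observe();p=get_image('wrist')
for r in (242,313): print(np.round(atz(p,(318,r),.088,s),4))
for c in (290,346): print(np.round(atz(p,(c,305),.088,s),4))
E
```

```text
[0.5465 0.3226 0.088 ]
[0.5485 0.2874 0.088 ]
[0.5356 0.2909 0.088 ]
[0.5609 0.2924 0.088 ]
```

Request:
{"name": "arm_command", "arguments": {"plan": [[[-0.003,-0.001,0],[0,-0.2,0]],[[-0.003,-0.001,0],[0,-0.2,0]]]}}

```text
clock: 5.45
position: [0.5494, 0.3029, 0.0724]
ee_rot: [-1.236, 1.161, -1.161]
force: [-0.2, 0.1, 0.7]
width: 0.998
```

Request:
{"name": "arm_command", "arguments": {"plan": [[[0,0,0],[0,0,0]],[[0,0,0],[0,0,0]],[[0,0,0],[0,0,0]],[[0,0,0],[0,0,0]],[[0,0,0],[0,0,0]]], "fingers": 1, "squeeze": 35}}

```text
clock: 5.95
position: [0.5484, 0.302, 0.0707]
ee_rot: [-1.239, 1.162, -1.162]
force: [0.5, -0.4, 0.1]
width: 0.615
```

Request:
{"name": "arm_command", "arguments": {"plan": [[[0,0,0],[0,0,0]],[[0,0,0],[0,0,0]],[[0,0,0],[0,0,0]]]}}

```text
clock: 6.25
position: [0.5484, 0.302, 0.0707]
ee_rot: [-1.239, 1.162, -1.162]
force: [0.6, 0.4, 1.0]
width: 0.357
```

Request:
{"name": "arm_command", "arguments": {"plan": [[[0.001,0.001,0],[0,0,0]],[[0.001,0.001,0],[0,0,0]],[[0.001,0.001,0],[0,0,0]],[[0.001,0.001,0],[0,0,0]]]}}

```text
clock: 6.65
position: [0.5483, 0.3015, 0.07]
ee_rot: [-1.239, 1.162, -1.161]
force: [-2.8, 0.7, 5.5]
width: 0.28
```

Request:
{"name": "arm_command", "arguments": {"plan": [[[0,-0.005,0],[0,0,0]],[[0,-0.015,0],[0,0,0]],[[0,-0.03,0],[0,0,0]],[[0,-0.05,0],[0,0,0]],[[0,-0.08,0],[0,0,0]]]}}

```text
clock: 7.15
position: [0.548, 0.3005, 0.1504]
ee_rot: [-1.24, 1.162, -1.162]
force: [0.2, 0.2, -1.0]
width: 0.282
```

```bash
python3 - <<'E'
from h import *
s=observe();print(s['width'],s['position'],s['force'])
p=get_image('wrist');save(p,'w5')
s=observe();print(s['position'],s['clock'])
p=get_image('top');save(p,'t5');np.savez('t5.npz',p=p)
cv2.imwrite('pics/t5z.png',cv2.resize(p['color'][170:290,300:420],None,fx=5,fy=5,interpolation=cv2.INTER_CUBIC)[:,:,::-1])
for t,z in [('load_spot',.012),('stop_foot',.012),('photometer',0)]:
    for r in place_of(p,t)[:2]: print(t,round(r['confidence'],2),r['point'],np.round(atz(p,r['point'],z),4))
E
```

```text
0.28181702190856234 [0.54800253 0.30045781 0.15043783] [ 0.20738754  0.23764841 -1.00684343]
[0.5507997  0.3016521  0.15639618] 7.2
load_spot 0.72 [363.8, 201.1] [ 0.5697 -0.2183  0.012 ]
stop_foot 0.89 [359.8, 215.7] [ 0.5105 -0.2002  0.012 ]
stop_foot 0.56 [296.1, 156.1] [0.7617 0.0539 0.012 ]
photometer 0.89 [361.6, 215.3] [ 0.5126 -0.2089  0.    ]
```

View pics/w5.png

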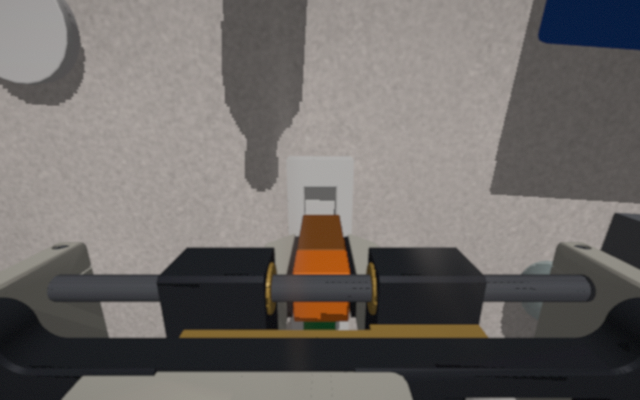

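View pics/t5z.png

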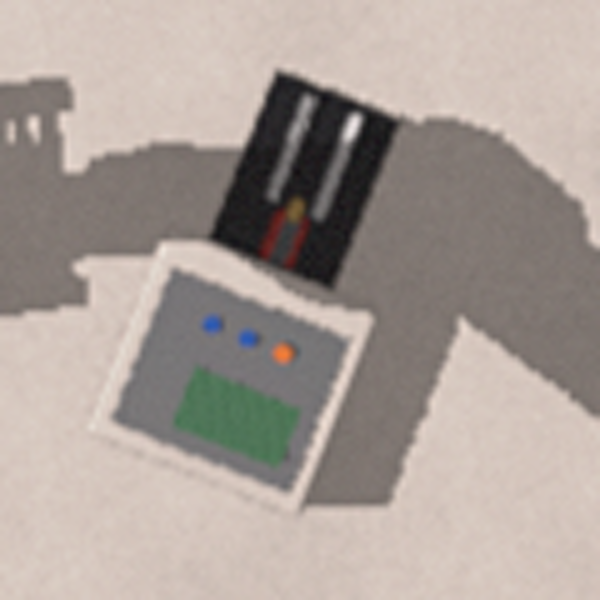

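```bash
python3 rel.py 0.6055 -0.235 0.23 69.3
```

```text
pos [0.5484 0.301  0.1501] yaw 3.68 t 7.4
shift [ 0.5385 -0.08    0.0226] turn [-3.000e-02 -6.562e+01 -1.000e-02]
```

Request:
{"name": "arm_command", "arguments": {"plan": [[[0.02,-0.02,0],[0,-3,0]],[[0.055,-0.04,0],[0,-8,0]],[[0.095,-0.055,0],[0,-14,0]],[[0.135,-0.07,0],[0,-20,0]],[[0.175,-0.08,0],[0,-26,0]]]}}

```text
clock: 7.9
position: [0.5594, 0.1247, 0.2299]
ee_rot: [-1.413, 0.817, -0.816]
force: [0.9, 0.1, -1.2]
width: 0.279
```

```bash
python3 rel.py 0.6055 -0.235 0.23 69.3
```

```text
pos [0.5594 0.1247 0.2299] yaw 29.93 t 7.9
shift [ 0.3348  0.     -0.1395] turn [ 4.000e-02 -3.937e+01 -1.000e-02]
```

Request:
{"name": "arm_command", "arguments": {"plan": [[[0.04,0,-0.017],[0,-5,0]],[[0.08,0,-0.034],[0,-10,0]],[[0.12,0,-0.05],[0,-15,0]],[[0.16,0,-0.067],[0,-20,0]],[[0.2,0,-0.084],[0,-25,0]]]}}

```text
clock: 8.4
position: [0.5851, -0.0906, 0.2287]
ee_rot: [-1.517, 0.481, -0.478]
force: [0.7, -0.4, -1.7]
width: 0.282
```

```bash
python3 rel.py 0.6055 -0.235 0.23 69.3
```

```text
pos [ 0.5851 -0.0906  0.2287] yaw 54.89 t 8.4
shift [ 0.0998 -0.0013 -0.1064] turn [  0.04 -14.41  -0.1 ]
```

Request:
{"name": "arm_command", "arguments": {"plan": [[[0.03,0,-0.03],[0,-5,0]],[[0.06,0,-0.06],[0,-10,0]],[[0.085,0,-0.09],[0,-14.4,0]],[[0.1,0,-0.106],[0,-14.4,0]],[[0.1,0,-0.106],[0,-14.4,0]]]}}

```text
clock: 8.9
position: [0.6045, -0.2383, 0.2284]
ee_rot: [-1.554, 0.293, -0.29]
force: [-0.5, 0.4, -2.4]
width: 0.284
```

```bash
python3 - <<'E'
from h import *
s=observe();p=get_image('wrist');save(p,'w6');s1=observe();print(s['position'],s1['position'],s['ee_rot'],s1['ee_rot']);s['position']=(s['position']+s1['position'])/2 if 0 else s['position']
np.savez('w6.npz',s=s,p=p)
cv2.imwrite('pics/w6z.png',cv2.resize(p['color'][0:300,160:480],None,fx=2,fy=2,interpolation=cv2.INTER_CUBIC)[:,:,::-1])
for t,z in [('load_spot',.012),('stop_foot',.012),('photometer',0)]:
    for r in place_of(p,t)[:2]: print(t,round(r['confidence'],2),r['point'],np.round(atz(p,r['point'],z,s),4))
E
```

```text
[ 0.60450153 -0.2382929   0.22843566] [ 0.60493767 -0.23534462  0.228393  ] [-1.55352051  0.29301505 -0.28991785] [-1.55192566  0.29129571 -0.287739  ]
load_spot 0.57 [332.0, 149.8] [ 0.577  -0.2132  0.012 ]
stop_foot 0.63 [332.8, 97.7] [ 0.5232 -0.192   0.012 ]
photometer 0.92 [331.4, 98.3] [ 0.5229 -0.1931  0.    ]
```

View pics/w6z.png

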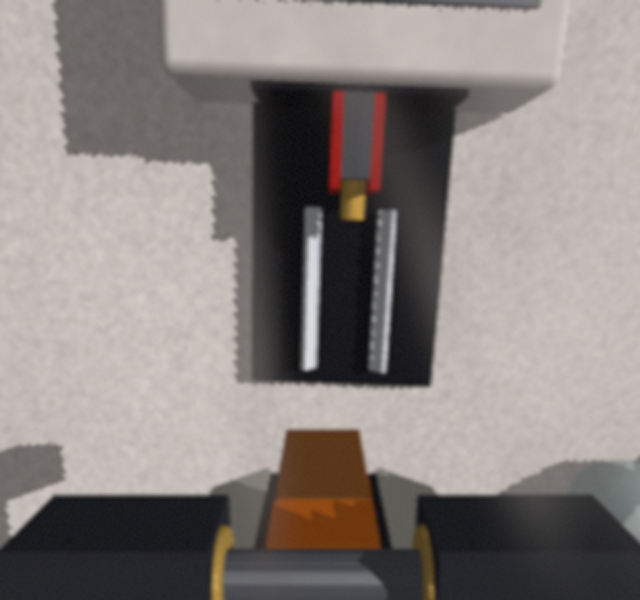

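```bash
python3 - <<'E'
from h import *
s=observe();p=get_image('wrist');s1=observe();print(s['position'],s1['position'],s['ee_rot'],s1['ee_rot'])
np.savez('w7.npz',s=s,p=p)
cv2.imwrite('pics/w7z.png',cv2.resize(p['color'][30:210,260:400],None,fx=4,fy=4,interpolation=cv2.INTER_CUBIC)[:600,:,::-1])
E
```

```text
[ 0.60593963 -0.23158497  0.2289911 ] [ 0.60614188 -0.23142318  0.22924761] [-1.55080274  0.28644151 -0.28422485] [-1.55095989  0.28565219 -0.28421696]
```

View pics/w7z.png

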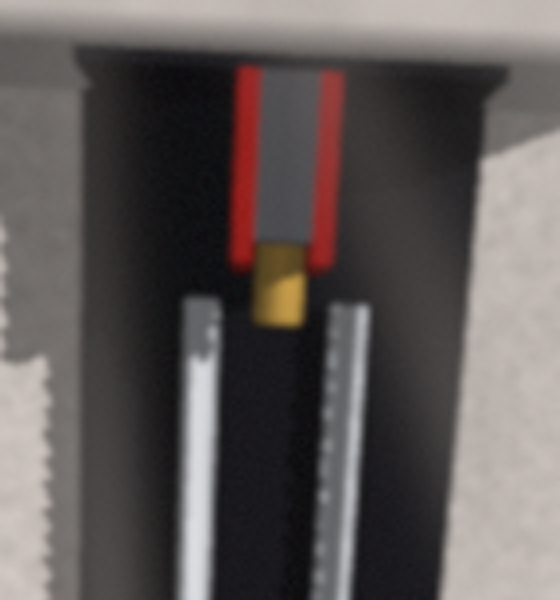

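```bash
python3 - <<'E'
from h import *
d=np.load('w7.npz',allow_pickle=True);s=d['s'].item();p=d['p'].item()
q=lambda x,y:(260+x/4,30+y/4)
A=[('rail in',q(275.5,300),.026),('rail out',q(263.5,600),.026),('plung tip',q(280,325),.05),('plung base',q(280,250),.051),('stop front',q(282,262),.062),('stop back',q(290,72),.062)]
P={n:atz(p,u,z,s) for n,u,z in A}
for n in P:print(n,np.round(P[n],4))
for a,b in[('rail out','rail in'),('rail out','stop back'),('stop front','stop back'),('rail out','plung tip')]:
    v=P[b]-P[a];print(a,b,np.degrees(np.arctan2(v[1],v[0])).round(2))
M=R.from_rotvec(s['ee_rot']).as_matrix();print('toolx',np.degrees(np.arctan2(M[1,0],M[0,0])))
print('cam',np.linalg.inv(w2c(p,s))[:3,3])
d=np.load('w6.npz',allow_pickle=True);
E
```

```text
rail in [ 0.5305 -0.1924  0.026 ]
rail out [ 0.6069 -0.2246  0.026 ]
plung tip [ 0.5368 -0.1942  0.05  ]
plung base [ 0.5201 -0.1881  0.051 ]
stop front [ 0.5233 -0.1891  0.062 ]
stop back [ 0.4854 -0.1731  0.062 ]
rail out rail in 157.17
rail out stop back 157.04
stop front stop back 157.11
rail out plung tip 156.59
toolx -20.83927543058368
cam [ 0.53465522 -0.20369843  0.36505623]
```

```bash
python3 - <<'E'
from h import *
d=np.load('w7.npz',allow_pickle=True);s=d['s'].item();p=d['p'].item()
M=R.from_rotvec(s['ee_rot']).as_matrix();o=np.array(s['position'])
cv2.imwrite('pics/w7b.png',cv2.resize(p['color'][200:310,250:390],None,fx=5,fy=5,interpolation=cv2.INTER_CUBIC)[:,:,::-1])
for n,t in dict(botL=(-.013,.061,-.013),botR=(-.013,.061,.013),topL=(-.013,-.019,-.013),topR=(-.013,-.019,.013),seamL=(-.013,.005,-.013),seamR=(-.013,.005,.013)).items():
    u=proj(p,o+M@np.array(t),s);print(n,np.round(u,1),'zoom',np.round((u-[250,200])*5))
E
```

```text
botL [300.9 208.1] zoom [254.  40.]
botR [338.4 208. ] zoom [442.  40.]
topL [289.2 264.5] zoom [196. 323.]
topR [348.7 264.5] zoom [494. 322.]
seamL [293.9 241.6] zoom [220. 208.]
seamR [344.5 241.6] zoom [473. 208.]
```

View pics/w7b.png

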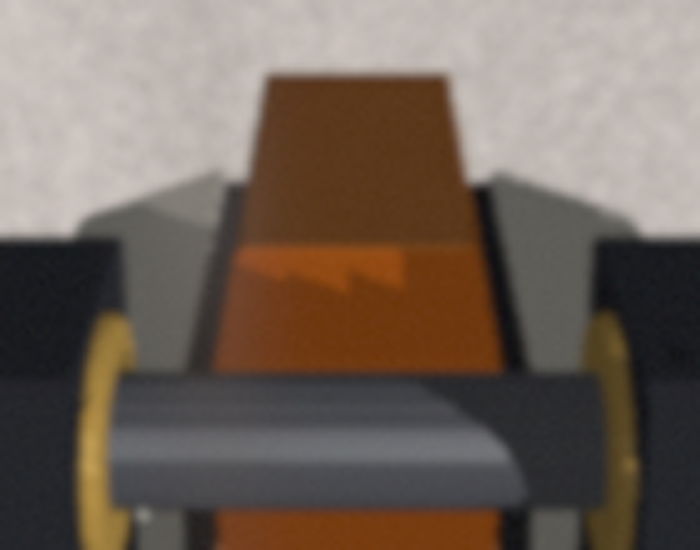

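```bash
python3 rel.py 0.5828 -0.2153 0.093 67.1
```

```text
pos [ 0.6061 -0.2314  0.2292] yaw 69.19 t 9.15
shift [-0.0274  0.1363  0.0067] turn [-0.04  2.09 -0.06]
```

Request:
{"name": "arm_command", "arguments": {"plan": [[[-0.01,0.03,0.003],[0,1,0]],[[-0.02,0.06,0.006],[0,2.1,0]],[[-0.027,0.09,0.0067],[0,2.1,0]],[[-0.0274,0.115,0.0067],[0,2.1,0]],[[-0.0274,0.13,0.0067],[0,2.1,0]]]}}

```text
clock: 9.65
position: [0.582, -0.2152, 0.0979]
ee_rot: [-1.547, 0.315, -0.312]
force: [0.5, 0.2, -1.5]
width: 0.28
```

Request:
{"name": "arm_command", "arguments": {"plan": [[[0,0,0],[0,0,0]],[[0,0,0],[0,0,0]],[[0,0,0],[0,0,0]]]}}

```text
clock: 9.95
position: [0.584, -0.2174, 0.1012]
ee_rot: [-1.548, 0.313, -0.317]
force: [-0.2, 0.0, -0.8]
width: 0.283
```

```bash
python3 - <<'E'
from h import *
s=observe();p=get_image('wrist');s1=observe();print(s['position'],s1['position'],s['force'])
np.savez('w8.npz',s=s,p=p)
cv2.imwrite('pics/w8z.png',cv2.resize(p['color'][80:270,230:420],None,fx=4,fy=4,interpolation=cv2.INTER_CUBIC)[:600,:,::-1])
E
python3 rel.py 0.5828 -0.2153 0.093 67.1
```

```text
[ 0.5839531  -0.2174297   0.10118844] [ 0.58385585 -0.21753641  0.10118081] [-0.1655045   0.02669759 -0.76093772]
pos [ 0.5839 -0.2175  0.1012] yaw 66.98 t 10.0
shift [-0.0019  0.0082  0.0016] turn [-0.02 -0.12  0.14]
```

View pics/w8z.png

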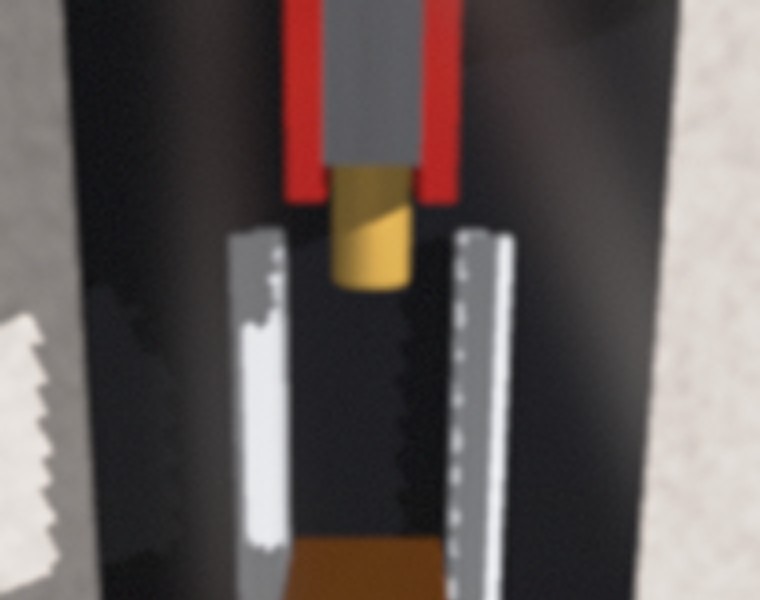

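Request:
{"name": "arm_command", "arguments": {"plan": [[[0,0.006,0.0006],[0,-0.2,0]],[[0,0.012,0.0006],[0,-0.3,0]],[[0,0.017,0.0006],[0,-0.4,0]],[[0,0.021,0.0006],[0,-0.4,0]],[[0,0.023,0.0006],[0,-0.4,0]]]}}

```text
clock: 10.5
position: [0.5828, -0.2166, 0.076]
ee_rot: [-1.548, 0.31, -0.309]
force: [-0.2, 0.2, -1.2]
width: 0.28
```

Request:
{"name": "arm_command", "arguments": {"plan": [[[0,0.0,0],[0,0,0]],[[0,0.001,0],[0,0,0]],[[0,0.002,0],[0,0,0]]]}}

```text
clock: 10.8
position: [0.5832, -0.2167, 0.0749]
ee_rot: [-1.549, 0.309, -0.31]
force: [1.0, -0.3, -2.4]
width: 0.28
```

```bash
python3 - <<'E'
from h import *
s=observe();p=get_image('wrist');s1=observe();print(s['position'],s1['position'],s['force'],s1['force'])
np.savez('w9.npz',s=s,p=p)
cv2.imwrite('pics/w9z.png',cv2.resize(p['color'][80:270,230:420],None,fx=4,fy=4,interpolation=cv2.INTER_CUBIC)[:600,:,::-1])
E
python3 rel.py 0.5828 -0.2153 0.073 67.1
```

```text
[ 0.58323046 -0.21674032  0.07485446] [ 0.58312119 -0.21667501  0.07468702] [ 0.97781663 -0.33813368 -2.4000756 ] [ 0.03132496 -0.81650652 -2.09810296]
pos [ 0.5831 -0.2167  0.0747] yaw 67.37 t 10.85
shift [-0.0008  0.0017  0.0011] turn [-0.    0.27  0.01]
```

View pics/w9z.png

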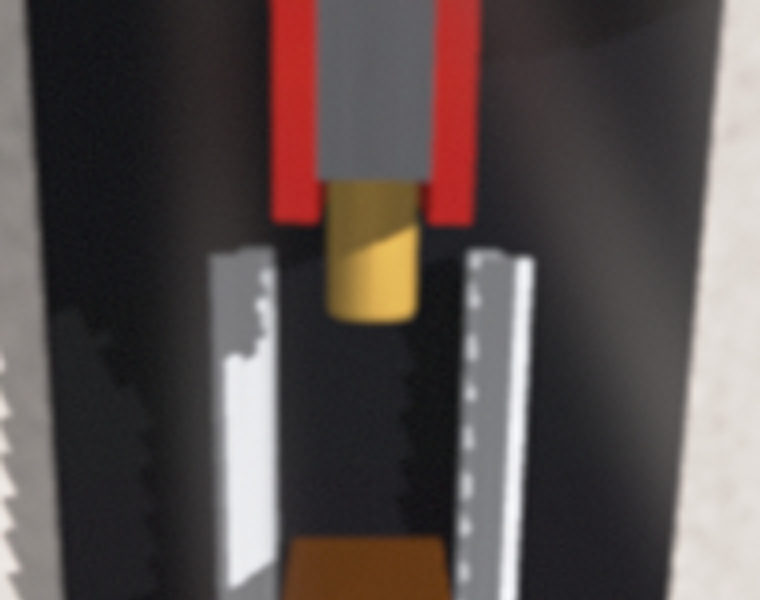

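The block is centred between the rails, with gaps of about 9 and 10 zoomed px, and is almost on the floor. I'll lower it until it touches.

Request:
{"name": "arm_command", "arguments": {"plan": [[[0,0.0005,0],[0,0,0]],[[0,0.001,0],[0,0,0]],[[0,0.001,0],[0,0,0]]]}}

```text
clock: 11.15
position: [0.5832, -0.2167, 0.074]
ee_rot: [-1.548, 0.31, -0.31]
force: [-0.7, -0.3, 1.2]
width: 0.284
```

Request:
{"name": "arm_command", "arguments": {"plan": [[[-0.005,0,0],[0,0,0]],[[-0.013,0,0],[0,0,0]],[[-0.022,0,0],[0,0,0]],[[-0.029,0,0],[0,0,0]],[[-0.033,0,0],[0,0,0]]]}}

```text
clock: 11.65
position: [0.5518, -0.2036, 0.0739]
ee_rot: [-1.548, 0.31, -0.31]
force: [0.6, 0.1, 1.6]
width: 0.281
```

```bash
python3 - <<'E'
from h import *
s=observe();p=get_image('wrist');s1=observe();print(s['position'],s1['position'],s['force'],s1['force'])
cv2.imwrite('pics/w10z.png',cv2.resize(p['color'][80:270,230:420],None,fx=4,fy=4,interpolation=cv2.INTER_CUBIC)[:600,:,::-1])
E
```

```text
[ 0.5518223  -0.20361258  0.07393301] [ 0.5515585  -0.20345779  0.07392868] [0.56338084 0.13961411 1.63298938] [-0.94364121  0.28480867  3.91423969]
```

View pics/w10z.png

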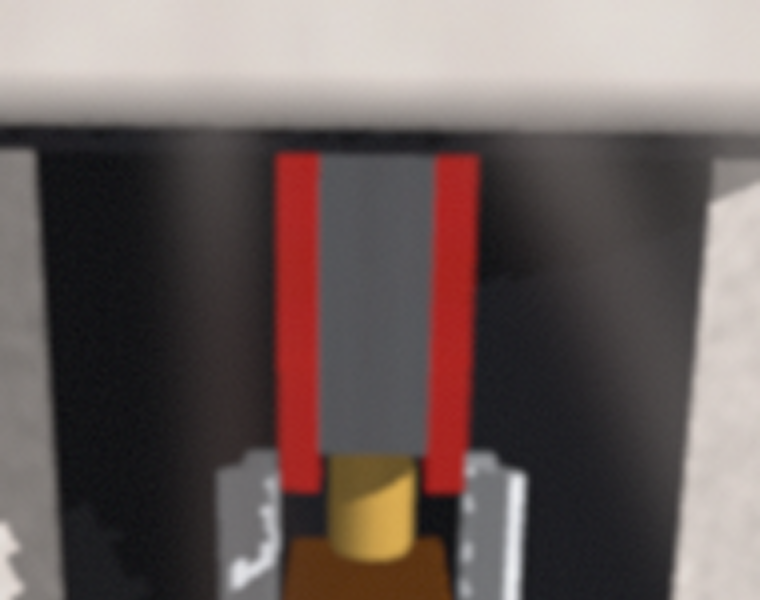

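Request:
{"name": "arm_command", "arguments": {"plan": [[[-0.003,0,0],[0,0,0]],[[-0.006,0,0],[0,0,0]],[[-0.008,0,0],[0,0,0]],[[-0.01,0,0],[0,0,0]],[[-0.012,0,0],[0,0,0]]]}}

```text
clock: 12.2
position: [0.5421, -0.1995, 0.0739]
ee_rot: [-1.549, 0.309, -0.311]
force: [4.6, -1.5, 0.4]
width: 0.283
```

Request:
{"name": "arm_command", "arguments": {"plan": [[[-0.001,0,0],[0,0,0]],[[-0.002,0,0],[0,0,0]],[[-0.003,0,0],[0,0,0]],[[-0.004,0,0],[0,0,0]],[[-0.004,0,0],[0,0,0]]]}}

```text
clock: 12.7
position: [0.5383, -0.1979, 0.0739]
ee_rot: [-1.549, 0.309, -0.31]
force: [4.7, -1.7, 1.1]
width: 0.282
```

Request:
{"name": "arm_command", "arguments": {"plan": [[[-0.001,0,0],[0,0,0]],[[-0.002,0,0],[0,0,0]],[[-0.003,0,0],[0,0,0]],[[-0.003,0,0],[0,0,0]]]}}

```text
clock: 13.1
position: [0.5356, -0.1968, 0.0739]
ee_rot: [-1.549, 0.309, -0.311]
force: [4.9, -0.8, 1.1]
width: 0.279
```

```bash
python3 - <<'E'
from h import *
s=observe();p=get_image('wrist');s1=observe();print(s['position'],s1['position'],s['force'],s1['force'])
cv2.imwrite('pics/w11z.png',cv2.resize(p['color'][120:310,230:420],None,fx=4,fy=4,interpolation=cv2.INTER_CUBIC)[:600,:,::-1])
E
```

```text
[ 0.53563868 -0.19675011  0.07389242] [ 0.53562368 -0.19677894  0.07387473] [ 4.92834547 -0.78988678  1.06879209] [ 5.22417664 -1.4142241   0.57520549]
```

View pics/w11z.png

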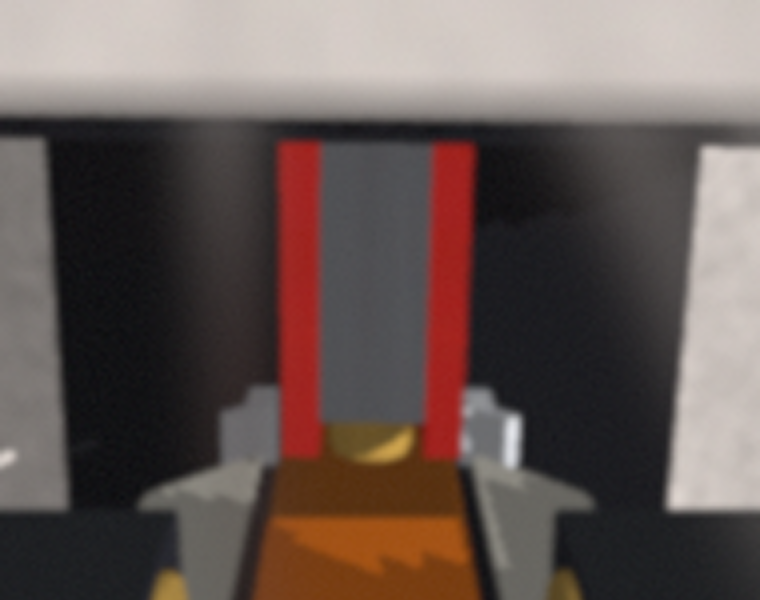

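Request:
{"name": "arm_command", "arguments": {"plan": [[[-0.0005,0,0],[0,0,0]],[[-0.001,0,0],[0,0,0]],[[-0.0015,0,0],[0,0,0]],[[-0.0015,0,0],[0,0,0]]]}}

```text
clock: 13.55
position: [0.5344, -0.1962, 0.0739]
ee_rot: [-1.549, 0.309, -0.311]
force: [5.4, -1.8, -0.2]
width: 0.281
```

Request:
{"name": "arm_command", "arguments": {"plan": [[[-0.0005,0,0],[0,0,0]],[[-0.001,0,0],[0,0,0]],[[-0.001,0,0],[0,0,0]]]}}

```text
clock: 13.85
position: [0.5335, -0.1959, 0.0739]
ee_rot: [-1.549, 0.309, -0.311]
force: [5.3, -2.2, -0.1]
width: 0.282
```

Request:
{"name": "arm_command", "arguments": {"plan": [[[-0.0005,0,0],[0,0,0]],[[-0.001,0,0],[0,0,0]],[[-0.001,0,0],[0,0,0]]]}}

```text
clock: 14.15
position: [0.5326, -0.1955, 0.0739]
ee_rot: [-1.549, 0.308, -0.311]
force: [5.6, -2.5, 0.3]
width: 0.284
```

Request:
{"name": "arm_command", "arguments": {"plan": [[[-0.0003,0,0],[0,0,0]],[[-0.0006,0,0],[0,0,0]],[[-0.0006,0,0],[0,0,0]]]}}

```text
clock: 14.45
position: [0.5321, -0.1953, 0.0739]
ee_rot: [-1.549, 0.308, -0.311]
force: [6.3, -2.6, -0.5]
width: 0.28
```

Request:
{"name": "arm_command", "arguments": {"plan": [[[-0.0003,0,0],[0,0,0]],[[-0.0005,0,0],[0,0,0]],[[-0.0005,0,0],[0,0,0]]]}}

```text
clock: 14.75
position: [0.5317, -0.1951, 0.0739]
ee_rot: [-1.549, 0.308, -0.311]
force: [6.1, -1.0, -0.1]
width: 0.284
```

```bash
python3 - <<'E'
from h import *
s=observe();p=get_image('wrist');s1=observe();print(s['position'],s1['position'],s['force'],s1['force'],s['ft_torque'])
cv2.imwrite('pics/w12z.png',cv2.resize(p['color'][120:310,230:420],None,fx=4,fy=4,interpolation=cv2.INTER_CUBIC)[:600,:,::-1])
E
```

```text
[ 0.53168773 -0.19509282  0.07389798] [ 0.53173192 -0.19508975  0.07391709] [ 6.090782   -1.04723866 -0.10877728] [ 5.46145495 -1.85178158 -0.01717656] [-0.43899006 -1.50349775 -0.04102164]
```

View pics/w12z.png

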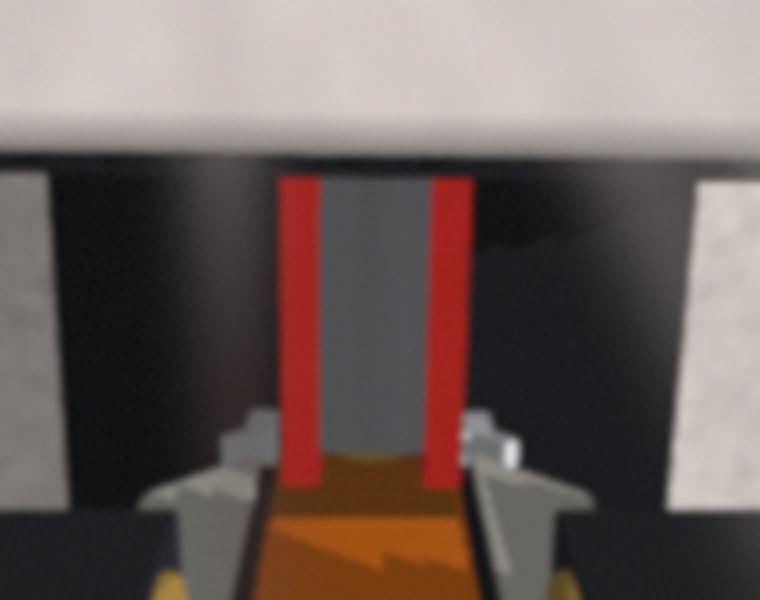

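Request:
{"name": "arm_command", "arguments": {"plan": [[[-0.0004,0,0],[0,0,0]],[[-0.0008,0,0],[0,0,0]],[[-0.0008,0,0],[0,0,0]]]}}

```text
clock: 15.1
position: [0.5309, -0.1948, 0.0739]
ee_rot: [-1.549, 0.308, -0.311]
force: [6.2, -1.6, 0.5]
width: 0.283
```

Request:
{"name": "arm_command", "arguments": {"plan": [[[-0.0004,0,0],[0,0,0]],[[-0.0006,0,0],[0,0,0]],[[-0.0006,0,0],[0,0,0]]]}}

```text
clock: 15.4
position: [0.5305, -0.1945, 0.0739]
ee_rot: [-1.549, 0.308, -0.311]
force: [7.0, -2.5, -0.8]
width: 0.28
```

Request:
{"name": "arm_command", "arguments": {"plan": [[[-0.0004,0,0],[0,0,0]],[[-0.0006,0,0],[0,0,0]],[[-0.0006,0,0],[0,0,0]]]}}

```text
clock: 15.7
position: [0.5303, -0.1945, 0.0739]
ee_rot: [-1.549, 0.308, -0.312]
force: [7.1, -2.2, -3.0]
width: 0.278
```

Request:
{"name": "arm_command", "arguments": {"plan": [[[-0.0004,0,0],[0,0,0]],[[-0.0004,0,0],[0,0,0]]]}}

```text
clock: 15.9
position: [0.5303, -0.1945, 0.074]
ee_rot: [-1.549, 0.307, -0.312]
force: [9.3, -3.1, -3.0]
width: 0.282
```

Request:
{"name": "arm_command", "arguments": {"plan": [[[-0.0003,0,0],[0,0,0]],[[-0.0006,0,0],[0,0,0]],[[-0.0009,0,0],[0,0,0]],[[-0.0009,0,0],[0,0,0]]]}}

```text
clock: 16.3
position: [0.5302, -0.1944, 0.074]
ee_rot: [-1.549, 0.306, -0.314]
force: [11.0, -4.3, -6.1]
width: 0.28
```

```bash
python3 - <<'E'
from h import *
s=observe();p=get_image('wrist');s1=observe();print(s['position'],s1['position'],s['force'],s1['force'],s['ft_torque'],s['width'],s1['clock'])
cv2.imwrite('pics/w13z.png',cv2.resize(p['color'][120:310,230:420],None,fx=4,fy=4,interpolation=cv2.INTER_CUBIC)[:600,:,::-1])
E
python3 rel.py .53 -.19 .073 67
```

```text
[ 0.5301967  -0.19444338  0.07399828] [ 0.53022217 -0.1944156   0.07400876] [10.95643111 -4.30440307 -6.07355475] [10.81341303 -4.75105512 -5.87820067] [-1.00332335 -2.6447749  -0.09845911] 0.28012394063806595 16.35
pos [ 0.5302 -0.1944  0.074 ] yaw 67.37 t 16.35
shift [-0.0019  0.001   0.004 ] turn [-0.01  0.37  0.28]
```

View pics/w13z.png

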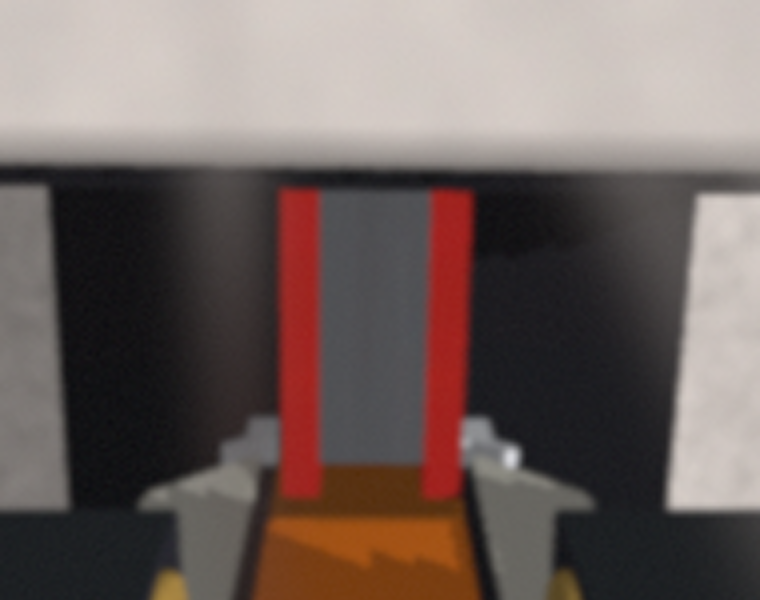

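Request:
{"name": "arm_command", "arguments": {"plan": [[[-0.0003,0,0],[0,0,0]],[[-0.0006,0,0],[0,0,0]],[[-0.0006,0,0],[0,0,0]],[[-0.0006,0,0],[0,0,0]],[[-0.0006,0,0],[0,0,0]]]}}

```text
clock: 16.85
position: [0.5301, -0.1944, 0.074]
ee_rot: [-1.55, 0.305, -0.314]
force: [12.7, -4.2, -9.2]
width: 0.282
```

Request:
{"name": "arm_command", "arguments": {"plan": [[[0,0,0],[0,0,0]],[[0,0,0],[0,0,0]],[[0,0,0],[0,0,0]],[[0,0,0],[0,0,0]],[[0,0,0],[0,0,0]]]}}

```text
clock: 17.35
position: [0.5302, -0.1944, 0.074]
ee_rot: [-1.55, 0.305, -0.314]
force: [13.8, -4.8, -8.6]
width: 0.282
```

```bash
python3 - <<'E'
from h import *
s=observe()
p=get_image('scene');save(p,'s14')
p2=get_image('wrist');cv2.imwrite('pics/w14z.png',cv2.resize(p2['color'][120:310,230:420],None,fx=4,fy=4,interpolation=cv2.INTER_CUBIC)[:600,:,::-1])
cv2.imwrite('pics/s14z.png',cv2.resize(p['color'][120:260,190:350],None,fx=4,fy=4,interpolation=cv2.INTER_CUBIC)[:,:,::-1])
s1=observe();print(s['position'],s1['position'],s['force'],s1['force'],s1['clock'])
u=np.array([-.921,.389,0]);print(-s['force']@u,-s1['force']@u)
E
```

```text
[ 0.53016418 -0.19438483  0.07403335] [ 0.5301769  -0.19439285  0.07405142] [13.76250054 -4.82778936 -8.60935383] [12.4253128  -5.46539507 -9.01530834] 17.45
14.553273059089157 13.569751768755449
```

View pics/s14.png

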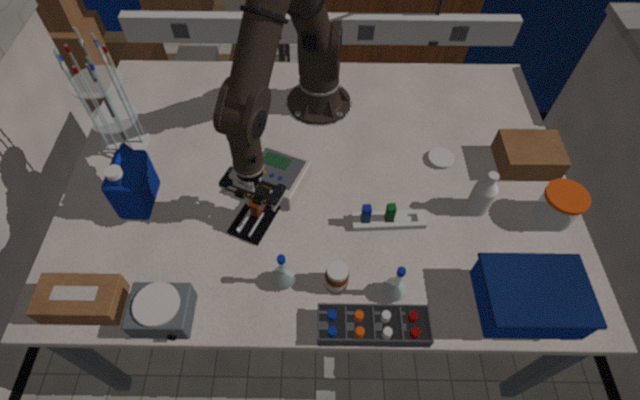

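View pics/w14z.png

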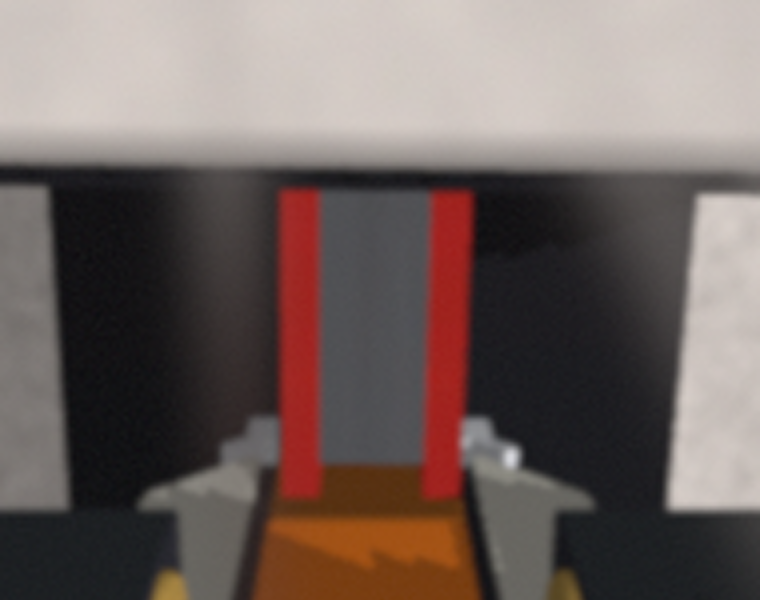

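```bash
python3 - <<'E'
from h import *
print(sign_off());s=observe();print(s['force'],s['position'],s['width'],s['clock'])
E
```

```text
the job is handed in; nothing more can be done
None
the job is handed in; nothing more can be done
```

The orange standard is standing in the photometer channel, pressed against both red stops. I handed the job in with it still gripped, at about 17.5 s; sign-off reports no verdict.

I gripped it across the rack's x axis at 35 N, lifted it straight up, and turned it to the channel. I set it down between the rails clear of the plunger, then slid it in steps that shrank to 0.3 to 0.5 mm near the stops.

- **Pressed home:** In the last checks the arm's position had stopped changing and the brass plunger was hidden behind the block. The push was about 14 N, so roughly 7 N on the stops once the 6.5 N spring is subtracted. I inferred that from the wrist force; nothing measured the plunger value or the stop contact directly.
- **Grip and posture:** The opening held at 26 mm, and the tool was tilted about 0.3°.
- **Everything else:** In the last scene picture the green and blue standards are still in the rack. The other glassware and containers look unmoved, though I didn't measure their positions again.
- **Disagreements:**
  - The wrist camera read about 1.5 mm off sideways against the gripped block. I centred the block on the rails within the same image instead.
  - A vertical force of about -9 N built up on the tool during the final press. I put it down to friction at the stops but did not confirm it. The tool's height changed by only about 0.1 mm.

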